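Set the hold-down of the horn saw guide

ROBOT

A 6-joint arm with a two-finger parallel gripper is mounted at the origin on a cart in front of the work surface, level with it; the furniture and walls round the work are solid. World frame = base frame: x ahead of the robot, y to its left, z up, the work surface at z = 0. Lengths are in m, angles in rad, forces in N, time in s.
With the tool pointing down it reaches from about 0.275 to 0.825 m from the base axis. Payload 5.2 kg.
Tool frame: the origin (TCP) lies at the very end of the fingers, on their centre line; the grasp point (between the pads) lies 19 mm behind it; z points along the fingers, y is the line along which they close (so a half turn about z gives the same grasp; the last joint's range is limited). The gripper opens to 93 mm and grips with 3 to 60 N. Pads are 15 mm wide; open, the fingers measure 128 mm over their backs; the gripper's body (75 mm by 188 mm) begins 65 mm behind the grasp point.
Start: joints at [-1.328, 0.259, 1.535, -0, 1.348, -0.203], TCP at [0.237, -0.496, 0.219] pointing down, gripper open.
Joint ranges: [-3.14, 3.14], [-0.91, 2.08], [0.19, 2.58], [-1.22, 4.36], [0.22, 2.71], [-3.12, 3.12]. Speed limits (rad/s): [2.57, 2.57, 3.14, 3.14, 3.14, 3.14].

INTERFACE

Orientations are given as a unit quaternion [w, x, y, z].
In Python, from rig import * gives the robot as it stands.
- The arm moves only by the tool drive_tool, never from a script. Its argument "deltas" is a list that holds one entry, the list of rows, each a list of 7 numbers: the shift along the tool's x, y, z in m, then the turn, a rotation vector about the tool's x, y, z in degrees, then the finger opening in m, from 0 to 0.093. In form: [[[tx, ty, tz, wx, wy, wz, grip], ...]]. A call has 1 to 10 rows; each row is the pose to reach, as a shift and turn from the pose commanded when the call began, along the tool's axes at that moment; what a row does not reach only later rows make up. A row lasts 1/12 s, in which the tool goes at most 41.7 mm and 7.16 degrees, less where a joint would pass 70% of its speed; a pose out of reach is approached as far as the arm can. A call with a gripper value outside its range is refused whole. The fingers move at their own pace and stop on an object; the grip force is fixed at half the most. Time passes only in rows, so rows that repeat a pose let the fingers close. It gives the time, the measured TCP pose, the force, the opening and the grip force at its end, in the units of the state.
- read_state(): the state, without advancing time (a new reading comes with each control period).
- read_camera(name): name is "scene" or "top" or "wrist"; returns a dict with "img" (420x560x3 uint8, red, green, blue), "z_map" (420x560 float32, m along the optical axis (not along the pixel's ray), 0 where there is no reading), "intrinsics" (3x3 intrinsics, pixels), "origin" and "rotation" of the camera in the world. Camera axes: x right, y down, z forward; pixel columns grow to the right and rows downward; lengths in m; the calibration is good to about 2 mm. A picture is of the moment at which its call begins.
- job_done(): hands the job in; it is judged then, once.
Trained networks look in the newest picture that a camera, given by its name, has taken for a name from the list of things; names that differ only in an ending like _2 or _b are one class to them, and where a whole thing is asked for, a point or a joint stands for the part that bears it (a point fixed in the world has none). Each returns a list of dicts, best first, with "score" (0 to 1); they miss things now and then, are a little off and sometimes report something else, mostly with a low value. They report only what shows in the picture. A call takes as long as a camera call.
- find_in(camera, query): "extent" ([left, top, right, bottom] in pixels, round what is visible of it).
- masks_of(camera, query): "pixels" (420x560 bool, what is visible of it) and "extent" ([left, top, right, bottom] in pixels, round what is visible of it).
- place_of(camera, query): "at" ([column, row] in pixels: a listed point, or the origin of a listed thing).
The state is a dict: "clock": time; "joints": joint angles; "dq": joint speeds; "joint_torque": joint torques, N m; "tcp_pos": TCP position; "tool_rot": TCP orientation; "ft_force": force on the tool from outside, world axes, zero at the start; "torque": the same for the moment, N m; "opening": opening from 0.0 (shut) to 1.0 (fully open); "finger_force": force on a finger pad.
Only numpy, scipy, OpenCV 4.12 (cv2) and the standard library are available. Lean on these libraries where they do the work, as an engineer would, in place of code of your own. Each camera call takes 0.05 s, during which the arm holds its last target. There are 200 camera calls.

TASK

Slide the horn bar into the saw guide's channel, under the hold-down, until it lies flat with its end right up against the end stop. Then screw the hold-down knob down (clockwise) until it seats firmly, its foot on the bar, and back it off a quarter turn so that the bar can slide under it. Finish while still gripping the knob at that setting, so that its locking screw can be tightened, and do not disturb the comb, the caliper and the sanding block lying around.

Things in the scene. Friction and masses are not known exactly. Their poses are not given: they have to be found in the camera images.
- horn_bar: Squared solid bar of dark horn, 150 mm long (its x axis) x 40 mm wide (y) x 14 mm thick (z), 0.08 to 0.14 kg, lying loose and flat on the bench. Origin: centre of its underside. Both ends are alike.
- saw_guide: Small wooden saw guide screwed to the bench. Origin on the bench under the middle of the seated bar; x runs along the channel, away from the robot, to the end stop; z up. The bed the bar lies on is 24 mm high: a tongue 26 mm wide from x = -77 to 5 mm, nothing beside it (fingers can reach down both sides of the bar), then a block 100 mm wide from x = 5 to 95 mm.
- channel_mouth (a point): Point on the bed, on the centre line, where the channel begins (12 mm along the guide's x from its origin, 24 mm above the bench). From here to the end stop two wooden cheeks, 22 mm higher than the bed, leave a channel 42.5 mm wide; before it, up to 16 mm nearer the robot, the mouth flares to about 54 mm. A thin saw kerf crosses the cheeks near the stop. Axes as the guide's.
- stop_face (a point): Middle of the lower edge of the end stop's face: on the bed, on the centre line, 63 mm beyond channel_mouth. The bar's end belongs against this face. A dark steel bridge, 24 mm along the channel and 83 mm across it, spans the channel 35 mm before this face; its top is 62 mm above the bench, and the hold-down screw stands in a brass bush (top 70 mm) in its middle.
- bar_home (a point): Point fixed to the saw guide, on its channel's centre line, 31 mm above the bench: where the middle of the bar's body (7 mm above its underside) is when the bar is seated. Same axes as the saw guide.
- hold_down: The hold-down in the guide's bridge: upright steel screw with a round steel foot (26 mm in diameter, it does not turn) below the bridge and the knob above. Its origin lies on the screw's axis, 105 mm below the knob's top, 44 mm below the foot's underside, and moves up and down with them. At the guide's x = 40 mm, y = 0.
- knob_top (a point): Centre of the top face of the round knurled steel knob, 34 mm in diameter and 20 mm high, turning about the vertical; below it a neck 18 mm in diameter and 5 mm high, then the screw's collar, 21 mm in diameter. The top is 105 mm above the bench when fully up, 99 mm when the hold-down is seated.
- knob (a joint): Turn of the knob in rad: 0 fully up, grows clockwise seen from above, which lowers foot and knob by 8 mm a turn. Free turning takes 0.03 N m. At 4.61 the foot meets the seated bar; at 4.71 the hold-down is seated: the collar meets the bush, a hard stop, the foot pressing the bar. It stays where left. It starts between 1.9 and 3.0, the foot 3.5 to 2.0 mm above the seated bar's top.
- comb_1: Pale horn comb, 53 x 95 x 4 mm, lying on the bench. Origin: centre of its underside.
- caliper: Steel caliper, 58 x 210 x 6 mm, lying on the bench. Origin: centre of its underside.
- sanding_block: Cork-brown sanding block, 52 x 86 x 26 mm, lying on the bench. Origin: centre of its underside.

How it is judged:
On the way, in this order (a step that is already met when the one before it is completed fails the run):
1. the bar lies flat in the channel with its end against the end stop (x of horn_bar in the frame of saw_guide above -0.003 m and z of horn_bar in the frame of saw_guide below 0.0255 m and horizontal distance between horn_bar and bar_home below 0.0035 m and angle between the x axis of horn_bar and the x axis of saw_guide, either way round below 0.05 rad and angle between the z axis of horn_bar and the z axis of saw_guide, either way round below 0.03 rad), for 0.2 s.
2. the knob is screwed down until the hold-down seats, its foot pressing on the bar (contact force between hold_down and horn_bar above 5 N and value of joint knob above 4.6 rad and horizontal distance between horn_bar and bar_home below 0.0035 m), for 0.1 s.
At the end, for the whole second after the job is handed in: The gripper still grips the knob (more than 2 N) and holds it a quarter turn (90 degrees, within 20) back from its seat (the stop), the foot free of the bar, and the untouched bar lies flat in the channel with its end within 3 mm of the end stop (value of joint knob between 2.79 and 3.49 rad and contact force between the fingers and hold_down above 2 N and contact force between each of hold_down, the arm and horn_bar below 0.3 N and z of horn_bar in the frame of saw_guide below 0.0255 m and horizontal distance between horn_bar and bar_home below 0.0035 m and angle between the x axis of horn_bar and the x axis of saw_guide, either way round below 0.05 rad and angle between the z axis of horn_bar and the z axis of saw_guide, either way round below 0.03 rad); the arm keeps its last pose, push and grip.
It fails at once if the comb, the caliper or the sanding block is pushed more than 25 mm from its place (distance of any of comb_1, caliper, sanding_block from where it was at the start of the episode above 0.025 m).
It also fails if it takes over 54 s, if anything falls off the work surface, if the arm or the gripper's body presses on something with over 40 N, if the wrist force passes 120 N, or if a joint passes its speed limit or range.

## Working session

There is one attempt and no reset: what is moved stays moved. The work goes in short steps, Python scripts to look and compute and a tool call to move; the robot and the scene stay as the last step left them, time stands still between calls to the robot, and variables do not carry over. Pictures are saved under pics/ and viewed, at most 10 in all, crops included, and the job is handed in when it is done.

Besides the shell and the picture viewer there is one more tool, called after "Emit:" as a command line: name --argument value ..., lists and objects as JSON in quotes. drive_tool: Moves the arm, as the interface text tells. Its arguments: {"type":"object","properties":{"deltas":{"type":"array","items":{"type":"array","items":{"type":"array","items":{"type":"number"}}}}},"required":["deltas"]}

```bash
ls; mkdir -p pics
cat > h.py <<'E'
from rig import *
import numpy as np, cv2
from scipy.spatial.transform import Rotation as R
def unproj(c,u,v,z=None):
    K=np.array(c["intrinsics"]);d=np.array([(u-K[0,2])/K[0,0],(v-K[1,2])/K[1,1],1.0])
    Rm=np.array(c["rotation"]);o=np.array(c["origin"])
    if z is None:
        return o+Rm@(d*c["z_map"][int(round(v)),int(round(u))])
    w=Rm@d; return o+w*(z-o[2])/w[2]
def cloud(c):
    K=np.array(c["intrinsics"]);v,u=np.mgrid[0:420,0:560];z=c["z_map"]
    p=np.stack([(u-K[0,2])/K[0,0]*z,(v-K[1,2])/K[1,1]*z,z],-1)
    return p@np.array(c["rotation"]).T+np.array(c["origin"])
def save(c,n): cv2.imwrite("pics/"+n,c["img"][:,:,::-1])
def tool():
    s=read_state(); q=s["tool_rot"]; return s,np.array(s["tcp_pos"]),R.from_quat([q[1],q[2],q[3],q[0]])
E
python3 - <<'E'
from h import *
for n in ["top","scene"]:
    c=read_camera(n); save(c,n+"0.png"); P=cloud(c)
    for q in ["horn_bar","saw_guide","hold_down","comb_1","caliper","sanding_block"]:
        for m in masks_of(n,q)[:2]:
            M=m["pixels"]&(c["z_map"]>0); p=P[M]
            if len(p)<5: continue
            r=cv2.minAreaRect((p[:,:2]*1000).astype(np.float32))
            print(n,q,round(m["score"],2),m["extent"],np.round(np.median(p,0),3),np.round(np.percentile(p[:,2],[5,95]),3),[np.round(x,1) for x in r])
    for q in ["channel_mouth","stop_face","knob_top","bar_home","horn_bar","saw_guide"]:
        zz=dict(channel_mouth=.024,stop_face=.024,knob_top=.101,bar_home=.031,horn_bar=0,saw_guide=0)[q]
        for m in place_of(n,q)[:1]: print(n,q,round(m["score"],2),m["at"],np.round(unproj(c,*m["at"],z=zz),4))
s,t,r=tool(); print(s); print(r.as_matrix().round(3))
E
```

```text
picsTraceback (most recent call last):
  File "<stdin>", line 3, in <module>
  File "h.py", line 13, in cloud
    return p@np.array(c["rotation"]).T+np.array(c["origin"])
           ~^~~~~~~~~~~~~~~~~~~~~~~~~~
ValueError: matmul: Input operand 1 has a mismatch in its core dimension 0, with gufunc signature (n?,k),(k,m?)->(n?,m?) (size 4 is different from 3)
```

```bash
cat >> h.py <<'E'
_rc=read_camera
def read_camera(n):
    c=dict(_rc(n)); q=c["rotation"]; c["rotation"]=R.from_quat([q[1],q[2],q[3],q[0]]).as_matrix(); return c
E
cat > look.py <<'E'
from h import *
for n in ["top","scene"]:
    c=read_camera(n); save(c,n+"0.png"); P=cloud(c)
    for q in ["horn_bar","saw_guide","hold_down","comb_1","caliper","sanding_block"]:
        for m in masks_of(n,q)[:2]:
            M=m["pixels"]&(c["z_map"]>0); p=P[M]
            if len(p)<5: continue
            r=cv2.minAreaRect((p[:,:2]*1000).astype(np.float32))
            print(n,q,round(m["score"],2),m["extent"],np.round(np.median(p,0),3),np.round(np.percentile(p[:,2],[5,95]),3),[np.round(x,1) for x in r])
    for q in ["channel_mouth","stop_face","knob_top","bar_home","horn_bar","saw_guide"]:
        zz=dict(channel_mouth=.024,stop_face=.024,knob_top=.101,bar_home=.031,horn_bar=0,saw_guide=0)[q]
        for m in place_of(n,q)[:1]: print(n,q,round(m["score"],2),m["at"],np.round(unproj(c,*m["at"],z=zz),4))
s,t,r=tool(); print(s); print(r.as_matrix().round(3))
E
python3 look.py
```

```text
top horn_bar 0.92 [335.5, 195.7, 357.7, 263.6] [ 0.507 -0.109  0.015] [0.011 0.019] [array([ 505.7, -109.8]), array([ 40.6, 147.2]), np.float64(88.0)]
top saw_guide 0.74 [212.7, 159.8, 280.4, 240.0] [0.589 0.122 0.027] [0.005 0.103] [array([575.7, 103.7]), array([178.3, 140.2]), np.float64(14.9)]
top hold_down 0.74 [232.6, 174.8, 251.2, 193.9] [0.591 0.118 0.103] [0.1   0.106] [array([591.3, 118.1]), array([33.1, 30.6]), np.float64(11.4)]
top hold_down 0.72 [232.8, 176.8, 251.3, 190.8] [0.59  0.118 0.103] [0.099 0.106] [array([590.1, 117.9]), array([31.2, 28.9]), np.float64(2.2)]
top comb_1 0.65 [250.2, 256.7, 295.1, 287.4] [0.413 0.049 0.005] [-0.001  0.009] [array([409.5,  49.6]), array([58.1, 94.7]), np.float64(5.2)]
top caliper 0.65 [162.3, 198.8, 191.3, 292.6] [0.494 0.247 0.006] [0.002 0.01 ] [array([463.1, 256.3]), array([211.5,  55.5]), np.float64(12.0)]
top sanding_block 0.85 [297.2, 107.7, 330.0, 147.3] [ 0.733 -0.033  0.028] [0.01  0.031] [array([736.1, -34.8]), array([86.8, 55.4]), np.float64(11.7)]
top channel_mouth 0.56 [237.5, 201.7] [0.5605 0.1292 0.024 ]
top stop_fac
[... 1763 characters left out ...]
400e-06,
        1.34802755e+00, -2.02754864e-01]), 'dq': array([-1.46529534e-03, -8.05758312e-04, -4.83447758e-05,  6.55121165e-04,
       -4.13247530e-04,  9.07872818e-04]), 'joint_torque': array([ 9.53202361e-04, -4.37195241e+01, -2.84301245e+01,  7.19765620e-02,
        3.12712812e-02, -1.50942554e-05]), 'tcp_pos': array([ 0.23717663, -0.49622624,  0.2186522 ]), 'tool_rot': array([-1.83528277e-05,  9.75264454e-01,  2.21041274e-01,  3.51059279e-06]), 'ft_force': array([-0.1654763 , -0.70700454, -0.05602133]), 'torque': array([ 0.01131097,  0.02775311, -0.03891147]), 'finger_force': 0.0, 'opening': 0.9998450091060275}
[[ 0.902  0.431 -0.   ]
 [ 0.431 -0.902  0.   ]
 [ 0.    -0.    -1.   ]]
```

View pics/top0.png

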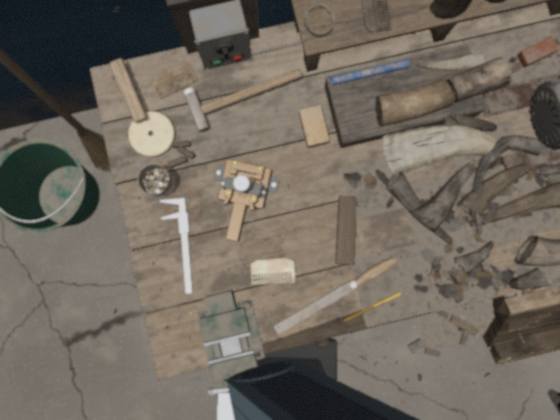

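View pics/scene0.png

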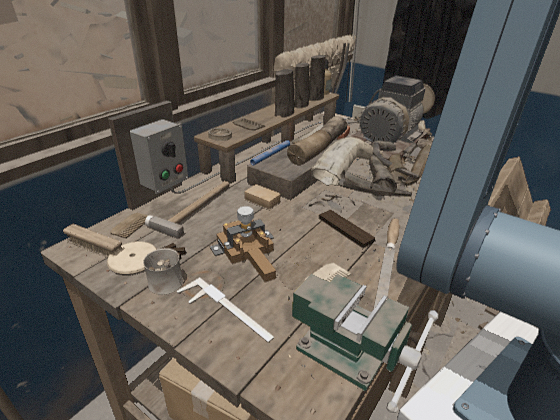

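The top view shows the bar at about px (346,230). The guide is at (243,190) with its tongue towards the robot, and the comb (272,271), caliper (185,245) and sanding block (314,126) lie around it. The scene view agrees. In the top view, knob_top landed on the comb, so I discard it. Next I move above the bar.

Emit:
drive_tool --deltas '[[[0.035, -0.023, 0, 0, 0, 4, 0.093], [0.07, -0.046, 0, 0, 0, 8, 0.093], [0.105, -0.069, 0, 0, 0, 12, 0.093], [0.14, -0.092, 0, 0, 0, 16, 0.093], [0.175, -0.115, 0, 0, 0, 20, 0.093], [0.21, -0.138, 0, 0, 0, 24, 0.093], [0.244, -0.161, 0, 0, 0, 27.5, 0.093], [0.278, -0.184, 0, 0, 0, 27.5, 0.093], [0.312, -0.206, 0, 0, 0, 27.5, 0.093], [0.345, -0.228, 0, 0, 0, 27.5, 0.093]]]'

```text
clock: 2.18
tcp_pos: [0.4509, -0.1398, 0.219]
tool_rot: [0.0, 1.0, -0.017, 0.0]
ft_force: [-0.2, -1.0, -0.6]
opening: 1.002
finger_force: 0.0
```

Run:
```python
from h import *
s,t,r=tool(); print(s["clock"],t,r.as_matrix().round(3))
c=read_camera("wrist"); save(c,"w1.png"); P=cloud(c)
for m in masks_of("wrist","horn_bar")[:1]:
    M=cv2.erode(m["pixels"].astype(np.uint8),np.ones((3,3)))>0
    p=P[M&(c["z_map"]>0)]; p=p[(p[:,2]>.008)&(p[:,2]<.02)]
    print(m["score"],m["extent"],np.median(p,0),cv2.minAreaRect((p[:,:2]*1000).astype(np.float32)))
n=read_camera("top");P=cloud(n); p=P.reshape(-1,3)
k=(np.hypot(p[:,0]-.59,p[:,1]-.118)<.15)
for lo,hi in [(.019,.029),(.041,.052),(.058,.066),(.095,.108)]:
    q=p[k&(p[:,2]>lo)&(p[:,2]<hi)]; print(lo,len(q),q.mean(0).round(4),[np.round(x,1) for x in cv2.minAreaRect((q[:,:2]*1000).astype(np.float32))])
```

```text
2.1833 [ 0.4509061  -0.1397774   0.21899112] [[ 0.999 -0.034  0.001]
 [-0.034 -0.999 -0.   ]
 [ 0.001  0.    -1.   ]]
0.66 [0.3, 4.0, 115.3, 175.8] [0.57285178 0.07230516 0.01430498] ((555.8305053710938, 91.53498840332031), (30.846683502197266, 170.21026611328125), 58.989715576171875)
0.019 1193 [0.5671 0.1225 0.0248] [array([569.5, 166.4]), array([189.9, 172.2]), np.float64(79.6)]
0.041 504 [0.6097 0.115  0.0467] [array([595.3, 116.9]), array([77.1, 95.8]), np.float64(78.7)]
0.058 224 [0.5908 0.1165 0.0628] [array([591.7, 118.8]), array([79.6, 24. ]), np.float64(79.0)]
0.095 216 [0.5914 0.1187 0.1029] [array([591.3, 118.1]), array([33.2, 32.6]), np.float64(2.0)]
```

View pics/w1.png

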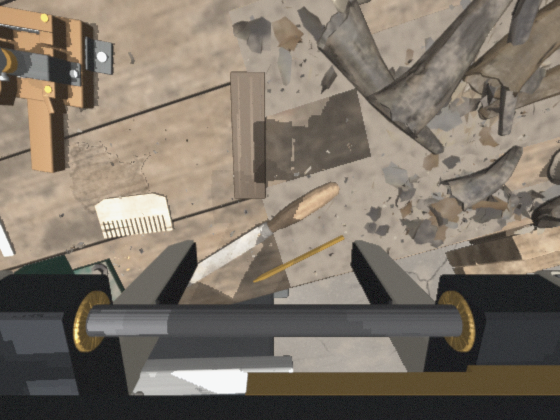

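The wrist view shows the bar clearly at about px (248,135), and the network's mask was wrong because it landed on the guide. I'll fit the bar from depth near that pixel instead.

Run:
```python
from h import *
s,t,r=tool(); print(t)
c=read_camera("wrist"); P=cloud(c)
M=(P[:,:,2]>.009)&(P[:,:,2]<.019); M[:, :215]=0; M[:,285:]=0; M[:55]=0; M[215:]=0
n,l,st,_=cv2.connectedComponentsWithStats(M.astype(np.uint8)); i=1+np.argmax(st[1:,4]); p=P[l==i]
print(st[i],np.median(p,0),cv2.minAreaRect((p[:,:2]*1000).astype(np.float32)))
print(np.median(P[120:160,285:300,2]))
```

```text
[ 0.45110531 -0.13914871  0.21877332]
[ 231   71   35  128 4202] [ 0.51451926 -0.10993229  0.01367513] ((508.3957214355469, -109.39189147949219), (39.371524810791016, 150.0146026611328), 87.89144897460938)
-0.0007666361218408857
```

Emit:
drive_tool --deltas '[[[0.021, -0.0315, 0.03, 0, 0, 0, 0.075], [0.021, -0.0315, 0.07, 0, 0, 0, 0.075], [0.021, -0.0315, 0.11, 0, 0, 0, 0.075], [0.021, -0.0315, 0.15, 0, 0, 0, 0.075], [0.021, -0.0315, 0.18, 0, 0, 0, 0.075], [0.021, -0.0315, 0.18, 0, 0, 0, 0.075], [0.021, -0.0315, 0.18, 0, 0, 0, 0.075]]]'

```text
clock: 2.97
tcp_pos: [0.4707, -0.112, 0.0378]
tool_rot: [-0.001, 1.0, -0.018, -0.002]
ft_force: [0.4, 0.8, 0.9]
opening: 0.808
finger_force: 0.0
```

Run:
```python
from h import *
s,t,r=tool(); print(t,r.as_matrix().round(3), s["ft_force"])
c=read_camera("wrist"); save(c,"w2.png");P=cloud(c)
M=(P[:,:,2]>.009)&(P[:,:,2]<.019)
n,l,st,_=cv2.connectedComponentsWithStats(M.astype(np.uint8)); i=1+np.argmax(st[1:,4]); p=P[l==i]
print(st[i],np.median(p,0),cv2.minAreaRect((p[:,:2]*1000).astype(np.float32)))
```

```text
[ 0.47072084 -0.11199749  0.03779533] [[ 0.999 -0.036 -0.004]
 [-0.036 -0.999  0.002]
 [-0.004 -0.001 -1.   ]] [0.43702988 0.80656445 0.90898781]
[  236    59    69   229 14218] [ 0.52025755 -0.11032488  0.01367871] ((507.95672607421875, -110.0013198852539), (40.10923385620117, 149.61021423339844), 87.88385772705078)
```

View pics/w2.png

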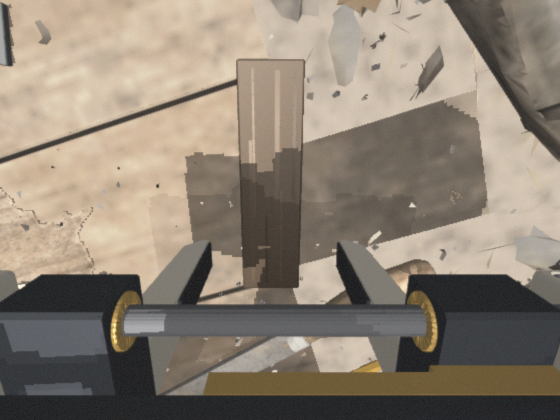

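The bar is centred between the fingers. Centre (0.508, -0.110), yaw -2.1°. Descend and grip.

Emit:
drive_tool --deltas '[[[0, -0.003, 0.02, 0, 0, 0, 0.075], [0, -0.003, 0.034, 0, 0, 0, 0.075], [0, -0.003, 0.034, 0, 0, 0, 0.075], [0, -0.003, 0.034, 0, 0, 0, 0.03], [0, -0.003, 0.034, 0, 0, 0, 0.03], [0, -0.003, 0.034, 0, 0, 0, 0.03], [0, -0.003, 0.034, 0, 0, 0, 0.03], [0, -0.003, 0.034, 0, 0, 0, 0.03]]]'

```text
clock: 3.68
tcp_pos: [0.4729, -0.1083, 0.0055]
tool_rot: [0.0, 1.0, -0.017, 0.001]
ft_force: [0.0, -0.1, 1.0]
opening: 0.498
finger_force: 0.0
```

Emit:
drive_tool --deltas '[[[0, 0, 0, 0, 0, 0, 0.03], [0, 0, 0, 0, 0, 0, 0.03], [0, 0, 0, 0, 0, 0, 0.03], [0, 0, -0.02, 0, 0, 0, 0.03], [0, 0, -0.05, 0, 0, 0, 0.03], [0, 0, -0.08, 0, 0, 0, 0.03]]]'

```text
clock: 4.18
tcp_pos: [0.471, -0.1073, 0.0845]
tool_rot: [-0.001, 1.0, -0.017, -0.002]
ft_force: [0.7, -0.1, -1.2]
opening: 0.428
finger_force: 30.0
```

Emit:
drive_tool --deltas '[[[-0.008, -0.036, 0, 0, 0, 3, 0.03], [-0.016, -0.073, 0, 0, 0, 6, 0.03], [-0.024, -0.11, 0, 0, 0, 9, 0.03], [-0.032, -0.146, 0, 0, 0, 9, 0.03], [-0.04, -0.183, 0, 0, 0, 9, 0.03], [-0.047, -0.22, 0, 0, 0, 9, 0.03], [-0.055, -0.255, 0, 0, 0, 9, 0.03], [-0.055, -0.255, 0, 0, 0, 9, 0.03], [-0.055, -0.255, 0, 0, 0, 9, 0.03]]]'

```text
clock: 4.93
tcp_pos: [0.4249, 0.1505, 0.0843]
tool_rot: [0.0, 0.996, -0.093, -0.001]
ft_force: [0.3, 0.1, -0.9]
opening: 0.425
finger_force: 30.0
```

```bash
cat > fit.py <<'E'
from h import *
import sys
s,t,r=tool(); print(t,r.as_matrix().round(4).tolist())
c=read_camera("wrist"); save(c,sys.argv[1]);P=cloud(c); p=P.reshape(-1,3)
k=(np.hypot(p[:,0]-.59,p[:,1]-.118)<.15)
for lo,hi in [(.020,.028),(.042,.050),(.058,.066),(.095,.108)]:
    q=p[k&(p[:,2]>lo)&(p[:,2]<hi)]
    if len(q)>5: print(lo,len(q),q.mean(0).round(4),[np.round(x,1) for x in cv2.minAreaRect((q[:,:2]*1000).astype(np.float32))])
np.save("P.npy",P)
E
python3 fit.py w3.png
python3 - <<'E'
from h import *
n=read_camera("top");P=cloud(n); q=P[300:370,200:265].reshape(-1,3); print("vise",np.percentile(q[:,2],[50,95,99]),q[q[:,2]>.02].max(0))
E
```

```text
[0.4249019  0.15050657 0.08432899] [[0.9827, -0.1854, -0.0011], [-0.1854, -0.9827, -0.0], [-0.001, 0.0002, -1.0]]
0.02 4173 [0.564  0.1247 0.0236] [array([561.3, 125.3]), array([100.2,  29.7]), np.float64(79.2)]
0.042 995 [0.5603 0.1251 0.0454] [array([559.1, 125.6]), array([69. , 19.9]), np.float64(79.1)]
vise [0.09584677 0.57453997 0.58230344] [0.43803009 0.20148719 1.19357867]
```

View pics/w3.png

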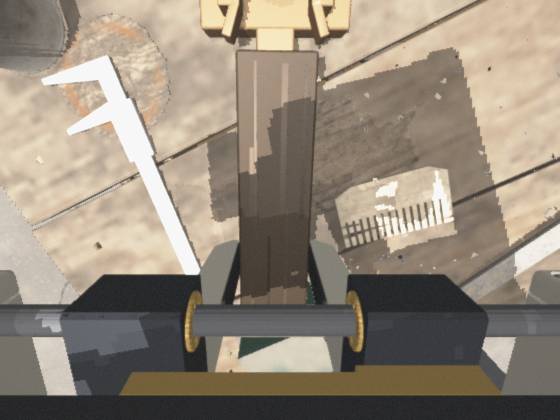

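The wrist view shows the bar held straight at px (277,150), with the guide's block and flare just ahead at (275,15). I'll compare the bar's centre line with the guide's in this same view.

```bash
cat > cmp.py <<'E'
import numpy as np,cv2,sys
P=np.load("P.npy"); a=np.radians(-10.85); ex=np.array([np.cos(a),np.sin(a)]); ey=np.array([-ex[1],ex[0]])
o=np.array([.5613,.1253])
zb=float(sys.argv[1])
r=range(45,235)
def band(M,lab):
    X=[];Y=[];W=[]
    q=P[M]; x=(q[:,:2]-o)@ex; y=(q[:,:2]-o)@ey
    for b in np.arange(x.min(),x.max(),.004):
        k=(x>=b)&(x<b+.004)
        if k.sum()>15: X.append(b+.002);Y.append((y[k].max()+y[k].min())/2);W.append(np.ptp(y[k]))
    X,Y,W=map(np.array,(X,Y,W)); g=abs(W-np.median(W))<.0025
    f=np.polyfit(X[g],Y[g],1); print(lab,"x",x.min().round(4),x.max().round(4),"z",np.median(q[:,2]).round(4),"slope deg",np.degrees(f[0]).round(2),"y@0",f[1].round(4),"w",np.median(W).round(4),g.sum())
z=P[:,:,2]
M=(abs(z-zb)<.005); M[:, :200]=0;M[:,360:]=0;M[300:]=0;M[:40]=0; band(M,"bar")
M=(abs(z-.024)<.004); M[60:]=0; band(M,"bed")
M=(abs(z-.046)<.004); M[60:]=0; band(M,"cheek")
E
python3 cmp.py .093
```

```text
bar x -0.1646 -0.0278 z 0.0925 slope deg -0.64 y@0 -0.0012 w 0.0397 32
bed x -0.022 0.015 z 0.0236 slope deg -2.11 y@0 0.0541 w 0.2069 6
cheek x -0.0227 0.0077 z 0.0455 slope deg -15.0 y@0 0.0627 w 0.1914 3
```

Emit:
drive_tool --deltas '[[[0, 0, 0.03, 0, 0, 0, 0.03], [0, 0, 0.053, 0, 0, 0, 0.03], [0, 0, 0.053, 0, 0, 0, 0.03], [0, 0, 0.053, 0, 0, 0, 0.03]]]'

```text
clock: 5.37
tcp_pos: [0.4257, 0.1473, 0.0311]
tool_rot: [0.0, 0.995, -0.097, -0.001]
ft_force: [0.8, 0.1, -0.9]
opening: 0.428
finger_force: 30.0
```

```bash
python3 fit.py w4.png; python3 cmp.py .040; python3 -c "
from h import *;print(read_state()['ft_force'])"
```

```text
[0.42566689 0.14733253 0.03112605] [[0.9813, -0.1925, -0.0028], [-0.1925, -0.9813, -0.0004], [-0.0027, 0.0009, -1.0]]
0.02 2993 [0.5506 0.1274 0.0235] [array([549. , 127.5]), array([98.5, 22.5]), np.float64(78.9)]
0.042 284 [0.5503 0.1273 0.0449] [array([519. , 123.7]), array([86.2, 62. ]), np.float64(6.2)]
bar x -0.1632 -0.0267 z 0.0396 slope deg -0.62 y@0 -0.0041 w 0.0397 32
[-0.20462345  0.00868664 -0.72821871]Traceback (most recent call last):
  File "cmp.py", line 16, in <module>
    M=(abs(z-.024)<.004); M[60:]=0; band(M,"bed")
                                    ~~~~^^^^^^^^^
  File "cmp.py", line 13, in band
    f=np.polyfit(X[g],Y[g],1); print(lab,"x",x.min().round(4),x.max().round(4),"z",np.median(q[:,2]).round(4),"slope deg",np.degrees(f[0]).round(2),"y@0",f[1].round(4),"w",np.median(W).round(4),g.sum())
    raise TypeError("expected non-empty vector for x")
TypeError: expected non-empty vector for x
```

View pics/w4.png

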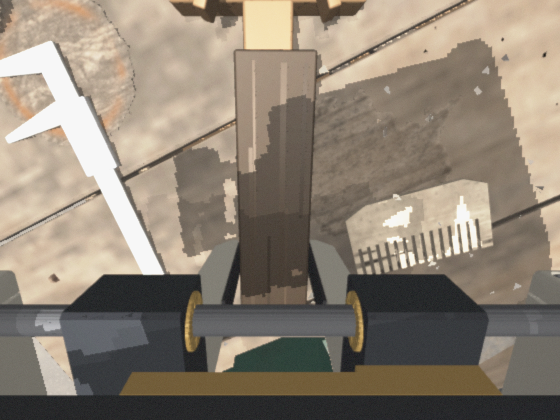

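The bar's front end is about 3.5 mm right of the tongue's centre line (px 275.5 against 269). I'll correct the lateral position and yaw, advance a little, then check.

Emit:
drive_tool --deltas '[[[0, -0.0028, 0, 0, 0, -0.5, 0.03], [0, -0.0028, 0, 0, 0, -0.5, 0.03], [0.006, -0.0028, 0, 0, 0, -0.5, 0.03], [0.012, -0.0028, 0, 0, 0, -0.5, 0.03], [0.012, -0.0028, 0, 0, 0, -0.5, 0.03]]]'

```text
clock: 5.83
tcp_pos: [0.4407, 0.1491, 0.0324]
tool_rot: [-0.0, 0.996, -0.091, 0.002]
ft_force: [-0.1, 0.1, -1.1]
opening: 0.427
finger_force: 30.0
```

```bash
sed -i '/"cheek"/d; s/^M=(abs(z-.024).*/M=(abs(z-.024)<.004);M[40:]=0;M[:,225:230]=0;M[:,:225]=0;M[:,315:]=0; band(M,"tongue")/' cmp.py; python3 fit.py w5.png; python3 cmp.py .040; python3 -c "
from h import *;print(read_state()['ft_force'])"
```

```text
[0.44066143 0.1490754  0.03242499] [[0.9834, -0.1816, 0.0031], [-0.1816, -0.9834, 0.0001], [0.003, -0.0007, -1.0]]
0.02 5846 [0.5649 0.1244 0.0236] [array([561.9, 124.9]), array([100.2,  26.4]), np.float64(79.7)]
0.042 4060 [0.5272 0.1331 0.0438] [array([506.2, 136.8]), array([ 68.7, 126.9]), np.float64(78.2)]
0.058 486 [0.4498 0.1478 0.062 ] [array([447.7, 148.9]), array([70.6,  7. ]), np.float64(79.5)]
0.095 97 [0.4504 0.1483 0.0959] [array([450.5, 148.5]), array([55.1,  1.6]), np.float64(79.3)]
bar x -0.1488 -0.0079 z 0.0412 slope deg -0.05 y@0 0.0018 w 0.0397 32
tongue x -0.0051 0.0137 z 0.0236 slope deg -4.32 y@0 0.0026 w 0.0404 4
[-0.14333109 -0.26603828 -2.49220967]
```

View pics/w5.png

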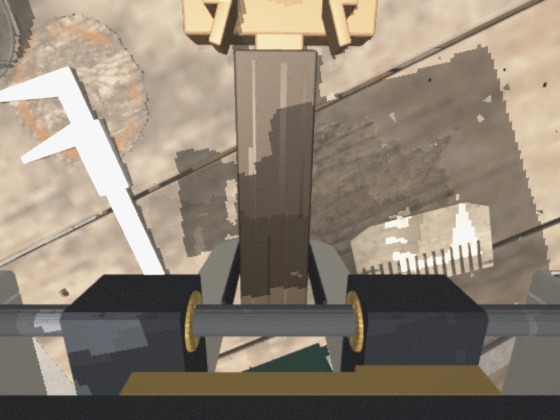

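Block centre is at px 280, tongue 279 and bar 276, so the bar is about 1.7 mm left and 2.5–3 mm above the bed. Correct both and advance into the mouth.

Emit:
drive_tool --deltas '[[[0, 0.0017, 0.0013, 0, -0.15, -0.2, 0.03], [0, 0.0017, 0.0025, 0, -0.15, -0.2, 0.03], [0.007, 0.0017, 0.0025, 0, -0.15, -0.2, 0.03], [0.014, 0.0017, 0.0025, 0, -0.15, -0.2, 0.03], [0.02, 0.0017, 0.0025, 0, -0.15, -0.2, 0.03], [0.02, 0.0017, 0.0025, 0, -0.15, -0.2, 0.03]]]'

```text
clock: 6.38
tcp_pos: [0.4602, 0.1436, 0.0294]
tool_rot: [-0.0, 0.996, -0.09, 0.0]
ft_force: [1.1, -0.2, -1.3]
opening: 0.426
finger_force: 30.0
```

```bash
python3 fit.py w6.png; python3 cmp.py .038; python3 -c "
from h import *;print(read_state()['ft_force'])"
```

```text
[0.46021732 0.14360398 0.02939782] [[0.9839, -0.1785, 0.0002], [-0.1785, -0.9839, 0.0005], [0.0001, -0.0005, -1.0]]
0.02 6646 [0.5766 0.1223 0.0239] [array([571. , 123.2]), array([100.5,  43.4]), np.float64(79.2)]
0.042 5112 [0.5628 0.1248 0.0456] [array([519.7, 132. ]), array([ 79.6, 134.6]), np.float64(79.8)]
0.058 981 [0.5089 0.1317 0.0612] [array([517.4, 132.6]), array([ 78.4, 130.8]), np.float64(79.6)]
0.095 346 [0.4573 0.1453 0.1029] [array([458.7, 145.1]), array([43.2, 15.2]), np.float64(79.3)]
bar x -0.1288 0.012 z 0.038 slope deg 0.14 y@0 0.0005 w 0.0399 27
tongue x 0.0139 0.0316 z 0.0237 slope deg 1.23 y@0 0.0006 w 0.0404 5
[-0.47111824  0.74188955 -1.16417944]
```

View pics/w6.png

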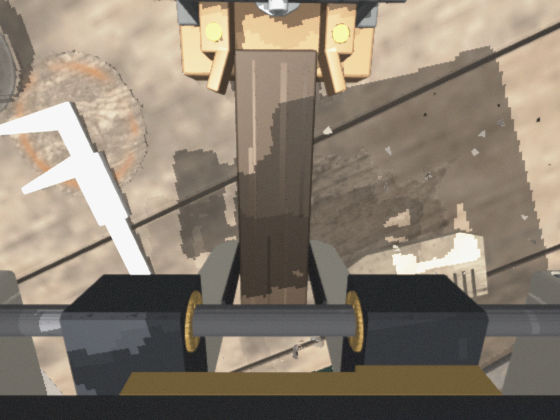

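The bar's front is just inside the channel mouth, about 0.7 mm left of centre (px 275.5 against 277). Small correction, then slide on.

Emit:
drive_tool --deltas '[[[0.002, 0.0004, 0, 0, 0, 0.3, 0.03], [0.006, 0.0004, 0, 0, 0, 0.3, 0.03], [0.01, 0.0004, 0, 0, 0, 0.3, 0.03], [0.014, 0.0004, 0, 0, 0, 0.3, 0.03], [0.018, 0.0004, 0, 0, 0, 0.3, 0.03], [0.022, 0.0004, 0, 0, 0, 0.3, 0.03], [0.022, 0.0004, 0, 0, 0, 0.3, 0.03]]]'

```text
clock: 7.02
tcp_pos: [0.4806, 0.1394, 0.0292]
tool_rot: [-0.0, 0.996, -0.092, -0.001]
ft_force: [-0.7, 0.4, 2.0]
opening: 0.426
finger_force: 30.0
```

Emit:
drive_tool --deltas '[[[0.004, 0, 0, 0, 0, 0, 0.03], [0.008, 0, 0, 0, 0, 0, 0.03], [0.012, 0, 0, 0, 0, 0, 0.03], [0.016, 0, 0, 0, 0, 0, 0.03], [0.02, 0, 0, 0, 0, 0, 0.03], [0.024, 0, 0, 0, 0, 0, 0.03], [0.028, 0, 0, 0, 0, 0, 0.03], [0.028, 0, 0, 0, 0, 0, 0.03]]]'

```text
clock: 7.68
tcp_pos: [0.5073, 0.1344, 0.0292]
tool_rot: [-0.0, 0.996, -0.092, -0.001]
ft_force: [-1.8, -0.4, 6.7]
opening: 0.427
finger_force: 30.0
```

Emit:
drive_tool --deltas '[[[0.002, 0, 0, 0, 0, 0, 0.03], [0.004, 0, 0, 0, 0, 0, 0.03], [0.006, 0, 0, 0, 0, 0, 0.03], [0.007, 0, 0, 0, 0, 0, 0.03], [0.007, 0, 0, 0, 0, 0, 0.03]]]'

```text
clock: 8.1
tcp_pos: [0.5128, 0.1333, 0.0292]
tool_rot: [-0.0, 0.996, -0.092, -0.002]
ft_force: [-4.4, 0.9, 7.3]
opening: 0.426
finger_force: 30.0
```

Emit:
drive_tool --deltas '[[[0.001, 0, 0, 0, 0, 0, 0.03], [0.002, 0, 0, 0, 0, 0, 0.03], [0.003, 0, 0, 0, 0, 0, 0.03], [0.003, 0, 0, 0, 0, 0, 0.03]]]'

```text
clock: 8.43
tcp_pos: [0.5156, 0.1328, 0.0292]
tool_rot: [-0.0, 0.996, -0.092, -0.002]
ft_force: [-6.3, 0.9, 9.0]
opening: 0.425
finger_force: 30.0
```

Emit:
drive_tool --deltas '[[[0.001, 0, 0, 0, 0, 0, 0.03], [0.002, 0, 0, 0, 0, 0, 0.03], [0.003, 0, 0, 0, 0, 0, 0.03], [0.003, 0, 0, 0, 0, 0, 0.03]]]'

```text
clock: 8.77
tcp_pos: [0.5185, 0.1323, 0.0292]
tool_rot: [-0.0, 0.996, -0.092, -0.002]
ft_force: [-6.0, 1.3, 8.7]
opening: 0.428
finger_force: 30.0
```

Emit:
drive_tool --deltas '[[[0.001, 0, 0, 0, 0, 0, 0.03], [0.002, 0, 0, 0, 0, 0, 0.03], [0.003, 0, 0, 0, 0, 0, 0.03], [0.003, 0, 0, 0, 0, 0, 0.03]]]'

```text
clock: 9.1
tcp_pos: [0.5189, 0.1322, 0.0292]
tool_rot: [-0.0, 0.996, -0.092, -0.005]
ft_force: [-13.3, 1.5, 15.7]
opening: 0.429
finger_force: 30.0
```

```bash
python3 fit.py w7.png; python3 cmp.py .038
python3 - <<'E'
from h import *
n=read_camera("top"); save(n,"top1.png")
cv2.imwrite("pics/c1.png",np.hstack([cv2.resize(n["img"][150:250,200:300,::-1],(400,400),interpolation=cv2.INTER_CUBIC),cv2.resize(read_camera("wrist")["img"][:300,130:430,::-1],(400,400))]))
E
```

```text
[0.51888768 0.1321798  0.02916157] [[0.9831, -0.183, -0.0096], [-0.183, -0.9831, 0.0011], [-0.0096, 0.0007, -1.0]]
0.02 4952 [0.612  0.1158 0.0237] [array([599.4, 117.8]), array([100.2,  98.3]), np.float64(79.1)]
0.042 11946 [0.615  0.1149 0.0456] [array([577.8, 122.1]), array([ 69.3, 134.1]), np.float64(78.9)]
0.058 5098 [0.5857 0.1209 0.0617] [array([558.6, 125.6]), array([80.5, 94.4]), np.float64(79.0)]
0.095 10568 [0.5913 0.1193 0.1019] [array([560.5, 125.6]), array([ 43.2, 101.5]), np.float64(79.4)]
bar x -0.0688 0.0679 z 0.0377 slope deg -0.05 y@0 -0.0001 w 0.0429 7Traceback (most recent call last):
  File "cmp.py", line 16, in <module>
    M=(abs(z-.024)<.004);M[40:]=0;M[:,225:230]=0;M[:,:225]=0;M[:,315:]=0; band(M,"tongue")
                                                                          ~~~~^^^^^^^^^^^^
  File "cmp.py", line 9, in band
    for b in np.arange(x.min(),x.max(),.004):
                       ~~~~~^^
    return umr_minimum(a, axis, None, out, keepdims, initial, where)
ValueError: zero-size array to reduction operation minimum which has no identity
```

View pics/c1.png

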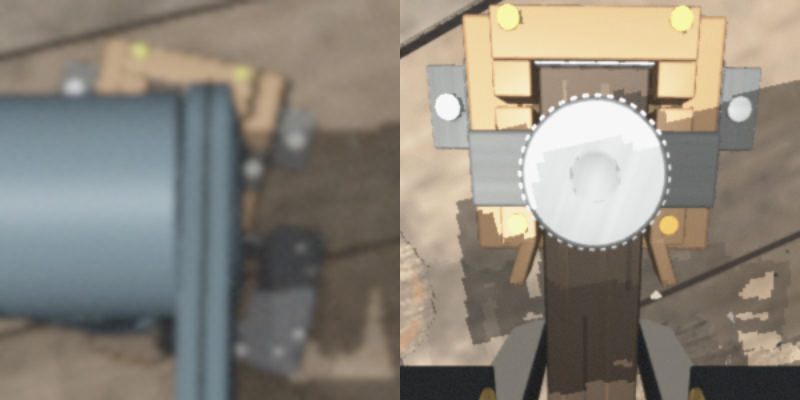

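The crop shows the bar's end up against the stop (row ~65), and the push force has jumped, so the bar is home. Release and rise.

Emit:
drive_tool --deltas '[[[-0.002, 0, 0, 0, 0, 0, 0.03], [-0.002, 0, 0, 0, 0, 0, 0.065], [-0.002, 0, 0, 0, 0, 0, 0.065], [-0.002, 0, 0, 0, 0, 0, 0.065], [-0.002, 0, 0, 0, 0, 0, 0.065], [-0.002, 0, 0, 0, 0, 0, 0.065], [-0.002, 0, -0.03, 0, 0, 0, 0.065], [-0.002, 0, -0.07, 0, 0, 0, 0.065], [-0.002, 0, -0.11, 0, 0, 0, 0.065], [-0.002, 0, -0.11, 0, 0, 0, 0.065]]]'

```text
clock: 10.08
tcp_pos: [0.526, 0.1321, 0.1467]
tool_rot: [-0.001, 0.996, -0.092, 0.006]
ft_force: [-0.5, 0.6, 0.0]
opening: 0.702
finger_force: 0.0
```

```bash
cat > kn.py <<'E'
from h import *
from scipy.optimize import least_squares
s,t,r=tool(); print(t,r.as_matrix().round(4).tolist(),s["joints"].round(3))
c=read_camera("wrist"); save(c,"w8.png");P=cloud(c); z=P[:,:,2]
M=(abs(z-.102)<.006)&(np.hypot(P[:,:,0]-.591,P[:,:,1]-.119)<.03)
q=P[M]; print("knob",M.sum(),np.median(q[:,2]),cv2.minEnclosingCircle((q[:,:2]*1000).astype(np.float32)),q.mean(0))
a=np.radians(-10.85); ex=np.array([np.cos(a),np.sin(a)]); ey=np.array([-ex[1],ex[0]])
M=(abs(z-.038)<.004); q=P[M]; d=q[:,:2]-.0; k=np.array([.591,.119]); x=(q[:,:2]-k)@ex+.04; y=(q[:,:2]-k)@ey
g=(abs(y)<.0205)&(abs(x)<.09); q=q[g];x=x[g];y=y[g]
print("bar x",np.percentile(x,[.2,1,99,99.8]),"y",np.percentile(y,[.5,99.5]),"z",np.median(q[:,2]))
A=np.c_[x,y,np.ones(len(x))]; print("plane",np.linalg.lstsq(A,q[:,2],rcond=None)[0])
print("bridge",[ (len(v),v.mean(0).round(4)) for v in [P[(abs(z-.062)<.004)&(np.hypot(P[:,:,0]-.591,P[:,:,1]-.119)<.05)]]])
E
python3 kn.py
```

```text
[0.52603866 0.13209197 0.14669887] [[0.983, -0.1831, 0.0112], [-0.1831, -0.9831, 0.001], [0.0108, -0.0031, -0.9999]] [4.000e-02 2.970e-01 1.667e+00 1.000e-03 1.165e+00 1.795e+00]
knob 1965 0.10188914577304464 ((593.27978515625, 119.11705780029297), 17.43877410888672) [0.59362953 0.11901745 0.10181838]
bar x [-0.07168692 -0.07058583  0.07636411  0.0767688 ] y [-0.01904072  0.0203139 ] z 0.037665290608958985
plane [0.00020672 0.00070742 0.03766148]
bridge [(1550, array([0.5937, 0.119 , 0.0616]))]
```

Emit:
drive_tool --deltas '[[[0.03, 0, 0, -0.15, -0.6, 0, 0.065], [0.06, 0.0007, 0, -0.15, -0.6, 0, 0.065], [0.068, 0.0007, 0, -0.15, -0.6, 0, 0.065], [0.068, 0.0007, 0, -0.15, -0.6, 0, 0.065]]]'

```text
clock: 10.47
tcp_pos: [0.5889, 0.1179, 0.1371]
tool_rot: [0.001, 0.996, -0.093, -0.007]
ft_force: [-0.9, 1.4, 0.4]
opening: 0.7
finger_force: 0.0
```

Emit:
drive_tool --deltas '[[[0, 0, 0, 0, 0, -7, 0.065], [0, 0, 0, 0, 0, -14, 0.065], [0, 0, 0, 0, 0, -21, 0.065], [0, 0, 0, 0, 0, -28, 0.065], [0, 0, 0, 0, 0, -35, 0.065], [0, 0, 0, 0, 0, -42, 0.065], [0, 0, 0, 0, 0, -49, 0.065], [0, 0, 0, 0, 0, -56, 0.065], [0, 0, 0, 0, 0, -63, 0.065], [0, 0, 0, 0, 0, -70, 0.065]]]'

```text
clock: 11.3
tcp_pos: [0.5856, 0.1191, 0.1376]
tool_rot: [-0.004, 0.867, 0.499, -0.007]
ft_force: [-0.2, 0.1, 0.4]
opening: 0.699
finger_force: 0.0
```

Emit:
drive_tool --deltas '[[[0, 0, 0, 0, 0, -7, 0.065], [0, 0, 0, 0, 0, -14, 0.065], [0, 0, 0, 0, 0, -21, 0.065], [0, 0, 0, 0, 0, -28, 0.065], [0, 0, 0, 0, 0, -35, 0.065], [0, 0, 0, 0, 0, -42, 0.065], [0, 0, 0, 0, 0, -49, 0.065], [0, 0, 0, 0, 0, -52, 0.065], [0, 0, 0, 0, 0, -52, 0.065]]]'

```text
clock: 12.05
tcp_pos: [0.5857, 0.119, 0.1378]
tool_rot: [-0.007, 0.562, 0.827, -0.005]
ft_force: [-0.3, 0.0, -0.1]
opening: 0.701
finger_force: 0.0
```

```bash
python3 kn.py 2>&1 | head -2
```

```text
[0.58573978 0.11903101 0.13775873] [[-0.3675, 0.9299, -0.0161], [0.93, 0.3675, -0.0001], [0.0058, -0.015, -0.9999]] [ 0.014  0.415  1.515  0.     1.228 -0.362]
knob 1710 0.10178767898710829 ((592.986328125, 119.2061767578125), 17.533403396606445) [0.59243455 0.1204876  0.10159075]
```

Emit:
drive_tool --deltas '[[[-0.0025, 0.0063, 0, -0.86, -0.33, 0, 0.065], [-0.0025, 0.0063, 0, -0.86, -0.33, 0, 0.065], [-0.0025, 0.0063, 0, -0.86, -0.33, 0, 0.065], [-0.0025, 0.0063, 0, -0.86, -0.33, 0, 0.065]]]'

```text
clock: 12.43
tcp_pos: [0.5942, 0.1187, 0.1386]
tool_rot: [0.001, 0.563, 0.826, 0.001]
ft_force: [-0.3, 0.3, 0.1]
opening: 0.697
finger_force: 0.0
```

```bash
python3 kn.py 2>&1
```

```text
[0.59423535 0.1186981  0.13862406] [[-0.365, 0.931, 0.0025], [0.931, 0.365, -0.0], [-0.0009, 0.0023, -1.0]] [ 0.013  0.417  1.509 -0.     1.213 -0.36 ]
knob 1711 0.10178842660347837 ((592.9537353515625, 119.35396575927734), 17.723485946655273) [0.59248951 0.12050997 0.10159698]
bar x [-0.07253009 -0.07161379  0.07627054  0.07667171] y [-0.01883716  0.02033781] z 0.037629529813141716
plane [ 0.00181281 -0.00225619  0.03767045]
bridge [(1321, array([0.594 , 0.1317, 0.0615]))]
```

Emit:
drive_tool --deltas '[[[0.0007, -0.001, 0.03, 0, 0, 0, 0.065], [0.0007, -0.001, 0.05, 0, 0, 0, 0.06], [0.0007, -0.001, 0.06, 0, 0, 0, 0.055], [0.0007, -0.001, 0.06, 0, 0, 0, 0.055]]]'

```text
clock: 12.82
tcp_pos: [0.5914, 0.1189, 0.0761]
tool_rot: [-0.001, 0.563, 0.826, -0.001]
ft_force: [-0.1, -0.2, -0.2]
opening: 0.596
finger_force: 0.0
```

Emit:
drive_tool --deltas '[[[0, 0, 0, 0, 0, 0, 0.05], [0, 0, 0, 0, 0, 0, 0.045], [0, 0, 0, 0, 0, 0, 0.04], [0, 0, 0, 0, 0, 0, 0.02], [0, 0, 0, 0, 0, 0, 0.02], [0, 0, 0, 0, 0, 0, 0.02]]]'

```text
clock: 13.32
tcp_pos: [0.593, 0.1185, 0.0799]
tool_rot: [0.001, 0.563, 0.826, 0.0]
ft_force: [-3.3, -1.7, 5.8]
opening: 0.359
finger_force: 30.0
```

Emit:
drive_tool --deltas '[[[0, 0, 0.0001, 0, 0, 6, 0.02], [0, 0, 0.0003, 0, 0, 12, 0.02], [0, 0, 0.0004, 0, 0, 18, 0.02], [0, 0, 0.0005, 0, 0, 24, 0.02], [0, 0, 0.0007, 0, 0, 30, 0.02], [0, 0, 0.0008, 0, 0, 36, 0.02], [0, 0, 0.0009, 0, 0, 42, 0.02], [0, 0, 0.0011, 0, 0, 48, 0.02], [0, 0, 0.0012, 0, 0, 54, 0.02], [0, 0, 0.0013, 0, 0, 60, 0.02]]]'

```text
clock: 14.15
tcp_pos: [0.5933, 0.1183, 0.0786]
tool_rot: [0.001, 0.902, 0.432, 0.001]
ft_force: [-2.3, -2.5, 4.2]
opening: 0.36
finger_force: 30.0
```

```bash
cat > st.py <<'E'
from h import *
s,t,r=tool(); m=r.as_matrix(); print(t.round(4),"yaw",np.degrees(np.arctan2(m[1,0],m[0,0])).round(2),"z",m[:,2].round(4),"F",s["ft_force"].round(1),"T",s["torque"].round(3),"grip",s["finger_force"],s["opening"],"q",s["joints"].round(3),s["clock"])
E
python3 st.py
```

```text
[0.5933 0.1183 0.0786] yaw 51.16 z [ 0.0032 -0.0012 -1.    ] F [-2.3 -2.5  4.2] T [-0.577  0.354 -0.029] grip 29.995868504047394 0.3595499250283263 q [ 1.300e-02  4.750e-01  1.579e+00 -1.000e-03  1.084e+00  6.920e-01] 14.15
```

Emit:
drive_tool --deltas '[[[0, 0, 0.0001, 0, 0, 6, 0.02], [0, 0, 0.0003, 0, 0, 12, 0.02], [0, 0, 0.0004, 0, 0, 18, 0.02], [0, 0, 0.0005, 0, 0, 24, 0.02], [0, 0, 0.0007, 0, 0, 30, 0.02], [0, 0, 0.0008, 0, 0, 36, 0.02], [0, 0, 0.0009, 0, 0, 42, 0.02], [0, 0, 0.0011, 0, 0, 48, 0.02]]]'

```text
clock: 14.82
tcp_pos: [0.5933, 0.1178, 0.0775]
tool_rot: [0.001, 1.0, 0.028, 0.001]
ft_force: [-3.7, -3.4, 6.2]
opening: 0.356
finger_force: 30.0
```

```bash
python3 st.py
```

```text
[0.5933 0.1178 0.0775] yaw 3.17 z [ 0.003  -0.0021 -1.    ] F [-3.7 -3.4  6.2] T [-0.992  0.645  0.048] grip 29.996350407600403 0.3558878577612982 q [ 0.013  0.477  1.58  -0.002  1.082  1.53 ] 14.8167
```

Emit:
drive_tool --deltas '[[[0, 0, 0.0001, 0, 0, 4, 0.02], [0, 0, 0.0002, 0, 0, 8, 0.02], [0, 0, 0.0003, 0, 0, 12, 0.02], [0, 0, 0.0003, 0, 0, 12, 0.02]]]'

```text
clock: 15.15
tcp_pos: [0.5932, 0.1178, 0.0772]
tool_rot: [0.001, 0.997, -0.076, 0.001]
ft_force: [-2.2, -3.6, 5.1]
opening: 0.36
finger_force: 30.0
```

```bash
python3 st.py
```

```text
[0.5932 0.1178 0.0772] yaw -8.75 z [ 0.0028 -0.0022 -1.    ] F [-2.2 -3.6  5.1] T [-1.041  0.691 -0.048] grip 30.00246226787567 0.36013218457553225 q [ 0.013  0.477  1.58  -0.003  1.081  1.738] 15.15
```

Emit:
drive_tool --deltas '[[[0, 0, 0.0001, 0, 0, 4, 0.02], [0, 0, 0.0002, 0, 0, 8, 0.02], [0, 0, 0.0002, 0, 0, 8, 0.02]]]'

```text
clock: 15.4
tcp_pos: [0.5931, 0.1177, 0.0771]
tool_rot: [0.001, 0.989, -0.146, 0.001]
ft_force: [-3.4, -4.1, 6.3]
opening: 0.358
finger_force: 30.0
```

```bash
python3 st.py
```

```text
[0.5931 0.1177 0.0771] yaw -16.75 z [ 0.0026 -0.0023 -1.    ] F [-3.4 -4.1  6.3] T [-1.096  0.789 -0.008] grip 30.00259816646576 0.35788692036735276 q [ 0.013  0.477  1.581 -0.003  1.081  1.877] 15.4
```

Emit:
drive_tool --deltas '[[[0, 0, 0.0001, 0, 0, 4, 0.02], [0, 0, 0.0002, 0, 0, 8, 0.02], [0, 0, 0.0002, 0, 0, 8, 0.02]]]'

```text
clock: 15.65
tcp_pos: [0.593, 0.1177, 0.0769]
tool_rot: [0.001, 0.977, -0.214, 0.001]
ft_force: [-2.7, -3.7, 6.6]
opening: 0.36
finger_force: 30.0
```

```bash
python3 st.py
```

```text
[0.593  0.1177 0.0769] yaw -24.75 z [ 0.0024 -0.0023 -1.    ] F [-2.7 -3.7  6.6] T [-1.059  0.876 -0.048] grip 30.002743005752563 0.3602167734210038 q [ 0.013  0.477  1.581 -0.003  1.081  2.017] 15.65
```

Emit:
drive_tool --deltas '[[[0, 0, 0.0001, 0, 0, 4, 0.02], [0, 0, 0.0002, 0, 0, 8, 0.02], [0, 0, 0.0002, 0, 0, 8, 0.02]]]'

```text
clock: 15.9
tcp_pos: [0.5929, 0.1177, 0.0767]
tool_rot: [0.001, 0.959, -0.282, 0.001]
ft_force: [-3.5, -3.9, 6.3]
opening: 0.359
finger_force: 30.0
```

```bash
python3 st.py
```

```text
[0.5929 0.1177 0.0767] yaw -32.75 z [ 0.0022 -0.0023 -1.    ] F [-3.5 -3.9  6.3] T [-1.084  0.986 -0.072] grip 30.00299334526062 0.3591174240640884 q [ 0.013  0.477  1.581 -0.003  1.081  2.157] 15.9
```

Emit:
drive_tool --deltas '[[[0, 0, 0.0001, 0, 0, 4, 0.02], [0, 0, 0.0002, 0, 0, 8, 0.02], [0, 0, 0.0002, 0, 0, 8, 0.02]]]'

```text
clock: 16.15
tcp_pos: [0.5928, 0.1177, 0.0766]
tool_rot: [0.001, 0.937, -0.348, 0.001]
ft_force: [-3.9, -3.6, 7.3]
opening: 0.356
finger_force: 30.0
```

```bash
python3 st.py
```

```text
[0.5928 0.1177 0.0766] yaw -40.75 z [ 0.002  -0.0023 -1.    ] F [-3.9 -3.6  7.3] T [-1.1    1.115 -0.02 ] grip 30.00308722257614 0.3557106869502131 q [ 0.013  0.478  1.581 -0.003  1.081  2.296] 16.15
```

Emit:
drive_tool --deltas '[[[0, 0, 0.0001, 0, 0, 4, 0.02], [0, 0, 0.0002, 0, 0, 8, 0.02], [0, 0, 0.0002, 0, 0, 8, 0.02]]]'

```text
clock: 16.4
tcp_pos: [0.5928, 0.1176, 0.0765]
tool_rot: [0.001, 0.911, -0.413, 0.001]
ft_force: [-4.3, -4.1, 8.2]
opening: 0.361
finger_force: 30.0
```

```bash
python3 st.py
```

```text
[0.5928 0.1176 0.0765] yaw -48.73 z [ 0.002  -0.0024 -1.    ] F [-4.3 -4.1  8.2] T [-1.075  1.274  0.039] grip 30.003445744514465 0.360586476227074 q [ 0.013  0.478  1.581 -0.003  1.081  2.436] 16.4
```

Emit:
drive_tool --deltas '[[[0, 0, 0.0001, 0, 0, 4, 0.02], [0, 0, 0.0002, 0, 0, 8, 0.02], [0, 0, 0.0002, 0, 0, 8, 0.02]]]'

```text
clock: 16.65
tcp_pos: [0.5933, 0.1177, 0.0765]
tool_rot: [0.0, 0.88, -0.475, 0.002]
ft_force: [-3.8, -4.5, 7.8]
opening: 0.357
finger_force: 30.0
```

```bash
python3 st.py
python3 - <<'E'
from h import *
c=read_camera("wrist"); save(c,"w9.png");P=cloud(c); z=P[:,:,2]
d=np.hypot(P[:,:,0]-.5925,P[:,:,1]-.1185)
for R0 in (.008,.013): 
    q=z[(d<R0)&(z>.08)&(z<.12)]; print(R0,len(q),np.percentile(q,[5,25,50,75,95]).round(4) if len(q) else '')
print("bridge",np.median(z[(abs(z-.062)<.004)&(d<.05)]))
E
```

```text
[0.5933 0.1177 0.0765] yaw -56.72 z [ 0.0032 -0.0023 -1.    ] F [-3.8 -4.5  7.8] T [-0.726  0.744  0.054] grip 30.00238001346588 0.35699366068141697 q [ 0.013  0.478  1.581 -0.003  1.079  2.575] 16.65
0.008 641 [0.0971 0.0979 0.0983 0.0988 0.0993]
0.013 1681 [0.0974 0.0981 0.0986 0.099  0.0996]
bridge 0.06160706574567945
```

```bash
echo 'print("jt",s["joint_torque"].round(3))' >> st.py; python3 st.py
```

```text
[0.5933 0.1177 0.0765] yaw -56.58 z [ 0.0032 -0.0022 -1.    ] F [-4.2 -3.7  7.4] T [-0.744  0.801  0.027] grip 30.001964271068573 0.3564836355216648 q [ 0.013  0.478  1.581 -0.003  1.079  2.572] 16.7
jt [  2.333 -48.069 -24.514   1.415  -1.615   0.334]
```

Emit:
drive_tool --deltas '[[[0, 0, 0, 0, 0, 4, 0.02], [0, 0, 0, 0, 0, 8, 0.02], [0, 0, 0, 0, 0, 12, 0.02], [0, 0, 0, 0, 0, 12, 0.02]]]'

```text
clock: 17.03
tcp_pos: [0.5928, 0.1186, 0.0764]
tool_rot: [-0.0, 0.826, -0.564, 0.001]
ft_force: [-4.5, -1.7, 7.7]
opening: 0.362
finger_force: 30.0
```

```bash
python3 st.py
```

```text
[0.5928 0.1186 0.0764] yaw -68.72 z [ 2.3e-03 -8.0e-04 -1.0e+00] F [-4.5 -1.7  7.7] T [-0.136  0.892  0.144] grip 30.002628564834595 0.36233592138168996 q [ 1.400e-02  4.780e-01  1.582e+00 -1.000e-03  1.080e+00  2.784e+00] 17.0333
jt [  0.071 -47.92  -24.958   0.479  -1.912   1.049]
```

Joint 6 torque has jumped to 1.05 N m and the knob top reads about 99 mm, so it is seated. I'll back off in small steps and watch the torque to find where the wind-up ends.

Emit:
drive_tool --deltas '[[[0, 0, 0, 0, 0, -4, 0.02], [0, 0, 0, 0, 0, -4, 0.02]]]'

```text
clock: 17.2
tcp_pos: [0.5927, 0.1186, 0.0764]
tool_rot: [-0.0, 0.846, -0.532, 0.001]
ft_force: [-5.3, -2.1, 8.6]
opening: 0.362
finger_force: 30.0
```

```bash
python3 st.py
```

```text
[0.5927 0.1186 0.0764] yaw -64.35 z [ 2.3e-03 -7.0e-04 -1.0e+00] F [-5.3 -2.1  8.6] T [-0.222  0.929  0.017] grip 30.00079035758972 0.361749180070682 q [ 1.400e-02  4.780e-01  1.582e+00 -1.000e-03  1.080e+00  2.708e+00] 17.2
jt [  0.354 -47.912 -24.965   0.456  -1.947  -0.73 ]
```

Emit:
drive_tool --deltas '[[[0, 0, 0, 0, 0, -4, 0.02], [0, 0, 0, 0, 0, -4, 0.02]]]'

```text
clock: 17.37
tcp_pos: [0.5927, 0.1186, 0.0764]
tool_rot: [-0.0, 0.864, -0.503, 0.001]
ft_force: [-5.7, -0.7, 8.6]
opening: 0.358
finger_force: 30.0
```

```bash
python3 st.py
```

```text
[0.5927 0.1186 0.0764] yaw -60.35 z [ 2.2e-03 -8.0e-04 -1.0e+00] F [-5.7 -0.7  8.6] T [-0.185  0.831  0.025] grip 30.000704526901245 0.3581729965548298 q [ 1.400e-02  4.780e-01  1.582e+00 -1.000e-03  1.080e+00  2.638e+00] 17.3667
jt [  0.368 -47.879 -24.97    0.469  -1.973  -0.755]
```

Emit:
drive_tool --deltas '[[[0, 0, 0, 0, 0, -4, 0.02], [0, 0, 0, 0, 0, -4, 0.02]]]'

```text
clock: 17.53
tcp_pos: [0.5928, 0.1186, 0.0764]
tool_rot: [-0.0, 0.882, -0.472, 0.001]
ft_force: [-5.6, -1.0, 9.0]
opening: 0.357
finger_force: 30.0
```

```bash
python3 st.py
```

```text
[0.5928 0.1186 0.0764] yaw -56.35 z [ 2.3e-03 -8.0e-04 -1.0e+00] F [-5.6 -1.   9. ] T [-0.236  0.946  0.039] grip 30.000875294208527 0.35650495150139583 q [ 1.400e-02  4.780e-01  1.582e+00 -1.000e-03  1.080e+00  2.568e+00] 17.5333
jt [  0.402 -47.866 -24.937   0.491  -1.978  -0.761]
```

Emit:
drive_tool --deltas '[[[0, 0, -0.0003, 0, 0, -5, 0.02], [0, 0, -0.0006, 0, 0, -10, 0.02], [0, 0, -0.0008, 0, 0, -15, 0.02], [0, 0, -0.001, 0, 0, -20, 0.02], [0, 0, -0.0011, 0, 0, -25, 0.02], [0, 0, -0.0012, 0, 0, -30, 0.02], [0, 0, -0.0013, 0, 0, -35, 0.02], [0, 0, -0.0014, 0, 0, -40, 0.02]]]'

```text
clock: 18.2
tcp_pos: [0.5926, 0.1185, 0.0773]
tool_rot: [0.0, 0.99, -0.142, 0.001]
ft_force: [-4.8, -2.3, 6.1]
opening: 0.355
finger_force: 30.0
```

Emit:
drive_tool --deltas '[[[0, 0, -0.0001, 0, 0, -5, 0.02], [0, 0, -0.0002, 0, 0, -10, 0.02], [0, 0, -0.0003, 0, 0, -15, 0.02], [0, 0, -0.0004, 0, 0, -20, 0.02], [0, 0, -0.0005, 0, 0, -25, 0.02], [0, 0, -0.0007, 0, 0, -30, 0.02], [0, 0, -0.0008, 0, 0, -35, 0.02], [0, 0, -0.0009, 0, 0, -40, 0.02], [0, 0, -0.0009, 0, 0, -40, 0.02]]]'

```text
clock: 18.95
tcp_pos: [0.5924, 0.1183, 0.0782]
tool_rot: [0.001, 0.979, 0.205, 0.001]
ft_force: [-5.6, -2.7, 5.6]
opening: 0.355
finger_force: 30.0
```

```bash
python3 st.py
cat > kz.py <<'E'
from h import *
c=read_camera("wrist"); save(c,"w10.png");P=cloud(c); z=P[:,:,2]
d=np.hypot(P[:,:,0]-.5925,P[:,:,1]-.1185)
for R0 in (.008,.013): 
    q=z[(d<R0)&(z>.08)&(z<.12)]; print(R0,len(q),np.percentile(q,[5,25,50,75,95]).round(4) if len(q) else '')
print("bridge",np.median(z[(abs(z-.062)<.004)&(d<.05)]))
E
python3 kz.py
```

```text
[0.5924 0.1183 0.0782] yaw 23.71 z [ 0.0014 -0.001  -1.    ] F [-5.6 -2.7  5.6] T [-0.269  0.936  0.024] grip 29.999812245368958 0.3553278497099142 q [ 1.300e-02  4.760e-01  1.580e+00 -1.000e-03  1.085e+00  1.171e+00] 18.95
jt [  1.123 -49.245 -25.611   0.733  -1.888  -1.129]
0.008 637 [0.0991 0.0996 0.1    0.1005 0.1012]
0.013 1686 [0.0992 0.0999 0.1003 0.1007 0.1013]
bridge 0.061537822489202545
```

The rise so far is about 1.7 mm where 2.0 mm is expected, so it's unclear exactly where it seated. Time is ample, so I'll re-seat once and log torque and height against angle.

Emit:
drive_tool --deltas '[[[0, 0, 0.0002, 0, 0, 7, 0.02], [0, 0, 0.0003, 0, 0, 14, 0.02], [0, 0, 0.0005, 0, 0, 21, 0.02], [0, 0, 0.0006, 0, 0, 28, 0.02], [0, 0, 0.0008, 0, 0, 35, 0.02], [0, 0, 0.0009, 0, 0, 42, 0.02], [0, 0, 0.0011, 0, 0, 49, 0.02], [0, 0, 0.0013, 0, 0, 56, 0.02], [0, 0, 0.0014, 0, 0, 63, 0.02], [0, 0, 0.0016, 0, 0, 70, 0.02]]]'

```text
clock: 19.83
tcp_pos: [0.5926, 0.1185, 0.0766]
tool_rot: [-0.0, 0.917, -0.398, 0.001]
ft_force: [-4.3, -2.3, 5.5]
opening: 0.359
finger_force: 30.0
```

```bash
python3 st.py
```

```text
[0.5926 0.1185 0.0766] yaw -46.9 z [ 1.8e-03 -8.0e-04 -1.0e+00] F [-4.3 -2.3  5.5] T [-0.223  0.808  0.013] grip 29.994628429412842 0.358767948511881 q [ 1.400e-02  4.770e-01  1.581e+00 -1.000e-03  1.081e+00  2.403e+00] 19.8333
jt [  0.496 -49.133 -25.263   0.495  -1.671  -1.922]
```

Emit:
drive_tool --deltas '[[[0, 0, 0.0001, 0, 0, 5, 0.02], [0, 0, 0.0002, 0, 0, 10, 0.02]]]'

```text
clock: 20.0
tcp_pos: [0.5927, 0.1186, 0.0764]
tool_rot: [-0.0, 0.88, -0.476, 0.001]
ft_force: [-5.0, -1.9, 6.3]
opening: 0.362
finger_force: 30.0
```

```bash
python3 st.py; python3 kz.py
```

```text
[0.5927 0.1186 0.0764] yaw -56.8 z [ 1.9e-03 -8.0e-04 -1.0e+00] F [-5.  -1.9  6.3] T [-0.265  0.812 -0.019] grip 29.997409880161285 0.3617489008611554 q [ 1.400e-02  4.780e-01  1.582e+00 -1.000e-03  1.080e+00  2.576e+00] 20.0
jt [  0.433 -49.392 -25.293   0.448  -1.591  -1.291]
0.008 633 [0.0973 0.0979 0.0984 0.0988 0.0995]
0.013 1690 [0.0975 0.0982 0.0986 0.099  0.0996]
bridge 0.06162367459985836
```

Emit:
drive_tool --deltas '[[[0, 0, 0.0001, 0, 0, 4, 0.02], [0, 0, 0.0001, 0, 0, 8, 0.02]]]'

```text
clock: 20.22
tcp_pos: [0.5928, 0.1186, 0.0764]
tool_rot: [-0.0, 0.845, -0.535, 0.001]
ft_force: [-4.6, -1.5, 5.9]
opening: 0.36
finger_force: 30.0
```

```bash
python3 st.py
```

```text
[0.5928 0.1186 0.0764] yaw -64.73 z [ 2.2e-03 -7.0e-04 -1.0e+00] F [-4.6 -1.5  5.9] T [-0.132  0.727  0.018] grip 29.998347759246826 0.3602757002890714 q [ 1.400e-02  4.780e-01  1.581e+00 -1.000e-03  1.080e+00  2.715e+00] 20.2167
jt [  0.374 -49.256 -25.197   0.418  -1.573  -1.186]
```

Emit:
drive_tool --deltas '[[[0, 0, 0.0001, 0, 0, 4, 0.02], [0, 0, 0.0001, 0, 0, 8, 0.02]]]'

```text
clock: 20.38
tcp_pos: [0.5928, 0.1188, 0.0764]
tool_rot: [-0.0, 0.806, -0.593, 0.001]
ft_force: [-4.5, 0.2, 5.4]
opening: 0.36
finger_force: 30.0
```

```bash
python3 st.py; python3 kz.py
```

```text
[0.5928 0.1188 0.0764] yaw -72.68 z [ 2.2e-03 -7.0e-04 -1.0e+00] F [-4.5  0.2  5.4] T [0.11  0.823 0.614] grip 29.99830663204193 0.35983830259760946 q [ 1.400e-02  4.780e-01  1.582e+00 -1.000e-03  1.080e+00  2.853e+00] 20.3833
jt [ -0.609 -49.024 -25.043   0.459  -1.577  -0.346]
0.008 637 [0.0972 0.0979 0.0983 0.0988 0.0994]
0.013 1696 [0.0975 0.0982 0.0986 0.099  0.0995]
bridge 0.061622315396052035
```

```bash
cat > ph.py <<'E'
from h import *
import glob,sys
def ring(img,c,Rr):
    th=np.radians(np.arange(0,360,.5)); v=[]
    for rr in Rr:
        v.append([cv2.getRectSubPix(img,(1,1),(float(c[0]+rr*np.cos(t)),float(c[1]+rr*np.sin(t))))[0,0] for t in th])
    return np.array(v,float)
def shot(name):
    c=read_camera("wrist"); save(c,name); P=cloud(c); z=P[:,:,2]
    M=((z>.094)&(z<.108)&(np.hypot(P[:,:,0]-.5925,P[:,:,1]-.1185)<.019)).astype(np.uint8)
    return c,M
if __name__=="__main__":
    c,M=shot("k0.png")
    ys,xs=np.nonzero(M); print("mask",len(xs),xs.min(),xs.max(),ys.min(),ys.max())
    a=cv2.imread("pics/w9.png"); b=cv2.imread("pics/k0.png")
    x0,x1,y0,y1=xs.min()-10,xs.max()+10,max(ys.min()-10,0),ys.max()+10
    cv2.imwrite("pics/cmp.png",np.hstack([cv2.resize(k[y0:y1,x0:x1],(400,400),interpolation=cv2.INTER_CUBIC) for k in (a,b)]))
E
python3 ph.py
```

```text
mask 3172 240 311 236 296
```

View pics/cmp.png

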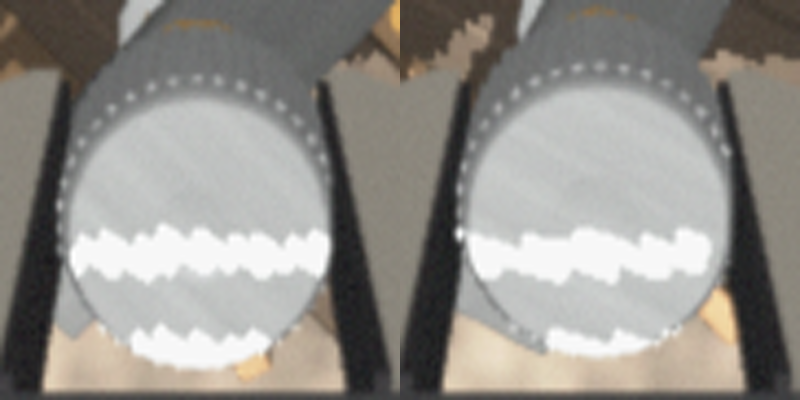

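```bash
cat > ecc.py <<'E'
import cv2,numpy as np,sys
def prep(f):
    g=cv2.imread(f,0)[225:300,235:316].astype(np.float32); return cv2.resize(g,None,fx=4,fy=4,interpolation=cv2.INTER_CUBIC)
def disc(g,cx,cy,R):
    y,x=np.mgrid[:g.shape[0],:g.shape[1]]; return ((x-cx)**2+(y-cy)**2<R*R)&(g<215)
def rot(fa,fb):
    A,B=prep(fa),prep(fb)
    hp=lambda g:cv2.GaussianBlur(g,(0,0),3)-cv2.GaussianBlur(g,(0,0),14)
    def cen(g): # bright disc
        m=(cv2.GaussianBlur(g,(0,0),4)>150).astype(np.uint8); n,l,st,c=cv2.connectedComponentsWithStats(m)
        l0=l[170,160]; cs,_=cv2.findContours((l==l0).astype(np.uint8),cv2.RETR_EXTERNAL,cv2.CHAIN_APPROX_NONE); 
        return cv2.fitEllipse(cv2.convexHull(max(cs,key=cv2.contourArea)))
    ea,eb=cen(A),cen(B)
    if '-v' in sys.argv: print(ea,eb)
    fill=lambda g:np.where(g>205,np.median(g[100:200,100:200]),g).astype(np.float32)
    ha,hb=hp(fill(A)),hp(fill(B)); ma=disc(cv2.dilate(A,np.ones((25,25))),*ea[0],80); mb0=disc(cv2.dilate(B,np.ones((25,25))),*eb[0],80).astype(np.float32)
    best=[]
    for t in np.arange(-40,40.1,1):
        s=-2
        for dx in (-6,-3,0,3,6):
            for dy in (-6,-3,0,3,6):
                M=cv2.getRotationMatrix2D(eb[0],t,1); M[0,2]+=ea[0][0]-eb[0][0]+dx; M[1,2]+=ea[0][1]-eb[0][1]+dy
                w=cv2.warpAffine(hb,M,hb.shape[::-1]); m=ma&(cv2.warpAffine(mb0,M,hb.shape[::-1])>.9)
                if m.sum()>4000: s=max(s,np.corrcoef(w[m],ha[m])[0,1])
        best.append((round(float(s),3),float(t)))
    return sorted(best)[::-1][:6]
if __name__=="__main__": print(rot("pics/"+sys.argv[1],"pics/"+sys.argv[2]))
E
python3 ecc.py w9.png k0.png -v; ls pics
```

```text
((155.4289093017578, 247.78807067871094), (272.0715637207031, 341.47540283203125), 4.587499618530273) ((157.19386291503906, 242.2269287109375), (275.718994140625, 351.8654479980469), 2.598329782485962)
[(-2.0, 40.0), (-2.0, 39.0), (-2.0, 38.0), (-2.0, 37.0), (-2.0, 36.0), (-2.0, 35.0)]
c1.png
cmp.png
k0.png
scene0.png
top0.png
top1.png
w1.png
w10.png
w2.png
w3.png
w4.png
w5.png
w6.png
w7.png
w8.png
w9.png
```

```bash
cat > ecc.py <<'E'
import cv2,numpy as np,sys
def pol(f,c):
    g=cv2.imread("pics/"+f,0).astype(np.float32)
    N=200; y,x=np.mgrid[-1:1:N*1j,-1:1:N*1j]
    w=cv2.remap(g,(c[0]+x*29.8).astype(np.float32),(c[1]+y*26.5).astype(np.float32),cv2.INTER_CUBIC)
    bad=cv2.dilate((w>212).astype(np.uint8),np.ones((15,15)))>0
    w[bad]=np.median(w[~bad]); h=cv2.GaussianBlur(w,(0,0),1.5)-cv2.GaussianBlur(w,(0,0),9)
    return h,(~bad)&(x*x+y*y<.8**2)
def rot(fa,ca,fb,cb):
    a,ma=pol(fa,ca); out=[]
    for dx in (-.5,0,.5):
      for dy in (-1,-.5,0,.5,1):
        b,mb=pol(fb,(cb[0]+dx,cb[1]+dy))
        for t in range(-40,41):
            M=cv2.getRotationMatrix2D((99.5,99.5),t,1); w=cv2.warpAffine(b,M,(200,200)); m=ma&(cv2.warpAffine(mb.astype(np.float32),M,(200,200))>.95)
            out.append((round(float(np.corrcoef(w[m],a[m])[0,1]),3),t,dx,dy))
    return sorted(out)[::-1][:8]
if __name__=="__main__":
    print(rot("w9.png",(275.3,272),"w9.png",(275.3,272))[:2])
    for o in rot("w9.png",(275.3,272),"k0.png",(275,270.4)): print(o)
E
python3 ecc.py
```

```text
[(1.0, 0, 0, 0), (0.976, -1, 0, 0)]
(0.798, -16, 0, -1)
(0.793, -17, 0, -1)
(0.786, -17, 0.5, -1)
(0.784, -16, -0.5, -1)
(0.782, -15, 0, -1)
(0.782, -15, -0.5, -1)
(0.781, -16, 0.5, -1)
(0.78, -16, 0.5, -0.5)
```

The knob's streak texture turned 16° in the tool frame while the tool turned 16°. So the knob stood still on its stop at both poses, and the grip winds up or slips past it. Now I back off and measure the true knob turn from the texture.

Emit:
drive_tool --deltas '[[[0, 0, 0, 0, 0, -5, 0.02], [0, 0, 0, 0, 0, -10, 0.02], [0, 0, -0.0002, 0, 0, -15, 0.02], [0, 0, -0.0003, 0, 0, -20, 0.02], [0, 0, -0.0004, 0, 0, -25, 0.02], [0, 0, -0.0006, 0, 0, -31, 0.02], [0, 0, -0.0007, 0, 0, -37, 0.02], [0, 0, -0.0008, 0, 0, -43, 0.02], [0, 0, -0.0009, 0, 0, -48, 0.02], [0, 0, -0.001, 0, 0, -52, 0.02]]]'

```text
clock: 21.32
tcp_pos: [0.5923, 0.1186, 0.0772]
tool_rot: [0.0, 0.984, -0.176, 0.001]
ft_force: [-5.9, -2.9, 6.6]
opening: 0.357
finger_force: 30.0
```

Emit:
drive_tool --deltas '[[[0, 0, -0.0001, 0, 0, -5, 0.02], [0, 0, -0.0002, 0, 0, -10, 0.02], [0, 0, -0.0003, 0, 0, -15, 0.02], [0, 0, -0.0004, 0, 0, -20, 0.02], [0, 0, -0.0005, 0, 0, -25, 0.02], [0, 0, -0.0006, 0, 0, -31, 0.02], [0, 0, -0.0007, 0, 0, -37, 0.02], [0, 0, -0.0008, 0, 0, -43, 0.02], [0, 0, -0.0009, 0, 0, -48, 0.02], [0, 0, -0.0009, 0, 0, -48, 0.02]]]'

```text
clock: 22.15
tcp_pos: [0.5922, 0.1182, 0.0783]
tool_rot: [0.001, 0.971, 0.24, 0.0]
ft_force: [-6.7, -3.6, 6.6]
opening: 0.361
finger_force: 30.0
```

```bash
python3 st.py; python3 kz.py; cp pics/w10.png pics/k1.png
python3 - <<'E'
from ecc import *
import numpy as np
best=[]
for cy in np.arange(267,274,1.0):
    best+=rot("k0.png",(275,269.4),"k1.png",(275,cy))[:2]
print(sorted(best)[::-1][:6])
E
```

```text
[0.5922 0.1182 0.0783] yaw 27.72 z [ 9.0e-04 -1.3e-03 -1.0e+00] F [-6.7 -3.6  6.6] T [-0.43   1.215  0.027] grip 30.000286996364594 0.3611662323042048 q [ 0.013  0.475  1.58  -0.002  1.085  1.101] 22.15
jt [  1.354 -48.259 -25.711   0.918  -2.354  -1.169]
0.008 635 [0.0992 0.0997 0.1002 0.1007 0.1013]
0.013 1676 [0.0994 0.1    0.1005 0.1009 0.1014]
bridge 0.06154631000024867
[(0.708, 0, -0.5, 0.5), (0.708, 0, -0.5, -0.5), (0.707, 1, -0.5, 0.5), (0.707, 1, -0.5, -0.5), (0.705, 0, 0.5, -1), (0.705, 0, 0, -1)]
```

```bash
sed -i 's/w8.png/w11.png/; s/\[.591,.119\]/[.5925,.119]/' kn.py; python3 kn.py | grep -E "bar|plane"
python3 - <<'E'
from rig import *
s=read_state(); print(s["finger_force"],s["clock"]); print(job_done())
E
```

```text
bar x [-0.02297815 -0.02043525  0.07422995  0.07505939] y [-0.01916494  0.02024862] z 0.03762827425076293
plane [ 0.00122007 -0.00374425  0.03757689]
30.001525282859802 22.25
the job is handed in; nothing more can be done
None
```

The job is handed in at about 22 s of the 54 s allowed: the bar lies flat against the end stop, the knob was seated, and the gripper still holds it about 90–100° back from its seat by my measurements. The hand-in returned no verdict.

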